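# Set the sprung length stop and bring the boss up to it

### The arm

A 7-joint arm with a two-finger parallel gripper is mounted at the origin on a cart in front of the work surface, level with it; the furniture and walls round the work are solid. World frame = base frame: x ahead of the robot, y to its left, z up, the work surface at z = 0. Lengths are in mm, angles in degrees, forces in N, time in s.
With the tool pointing down it reaches from about 350 to 900 mm from the base axis. Payload 8.1 kg.
Tool frame: the origin (TCP) lies midway between the tips of the shut fingers; the grasp point (between the pads) lies 19 mm behind it; z points along the fingers, y is the line along which they close (so a half turn about z gives the same grasp; the last joint's range is limited). The gripper opens to 85 mm and grips with 20 to 120 N. Pads are 22 mm wide; open, the fingers measure 114 mm over their backs; the gripper's body (76 mm by 85 mm) begins 54 mm behind the grasp point. The pads swing forward as they close: fully open they stand 13 mm farther back than shut.
Start: joints at [-76.983, 24.895, 1.432, 90.138, -0.665, 64.973, -4.303], TCP at [202.436, 591.321, 231.323] pointing down, gripper open.
Joint ranges: [-149.89, 149.89], [-25.12, 119.58], [-72.63, 75.52], [4.76, 147.25], [-75.54, 255.54], [6.69, 114.76], [-157.13, 157.13]. Speed limits (degrees/s): [127.2, 127.2, 172.46, 172.46, 180, 180, 180].

### API

Orientations are given as a 3x3 rotation matrix whose columns are the frame's x, y, z axes.
In Python, from workcell import robot gives the robot as it stands.
- The arm moves only by the tool apply_moves, never from a script. Its argument "series" is a list of rows, each a list of 3 entries, a list of its own where there are three numbers: the shift along the world's x, y, z in m, then the turn about the world's z in degrees, then the opening, from 0 (shut) to 1 (fully open). A call has 1 to 10 rows; each row shifts and turns the commanded pose from where the row before left it; what a row does not reach is not made up. A row lasts 1/10 s, in which the tool goes at most 50 mm and 8.59 degrees, less where a joint would pass 70% of its speed; a pose out of reach is approached as far as the arm can. A call is refused whole if a number of a shift passes 0.05 or a number of a turn 8.59, either way. A call with a gripper value outside its range is refused whole. The fingers move at their own pace and stop on an object; "force" is the grip in N (left out, the last holds). Time passes only in rows, so rows that do not move let the fingers close. It gives the time, the measured TCP pose, the force, the opening and the grip force at its end, in the units of the state.
- robot.get_obs(): the state, without advancing time (a new reading comes with each control period).
- robot.snapshot(name): name is "scene" or "top"; returns the picture (480x640x3 uint8, red, green, blue); there is no depth.
- robot.camera_params(name): a dict with "vertical_fov" (degrees; the focal length in pixels is half the picture's height over the tangent of half this angle, whatever the lens; pixels are square), "cx", "cy" (the principal point, pixels), "D" ([k1, k2, p1, p2, k3] as OpenCV has them; the pictures are not rectified), "R" (3x3) and "t" (3): a world point X has camera coordinates R X + t. Camera axes: x right, y down, z forward; pixel columns grow to the right and rows downward; lengths in mm; the calibration is good to about 2 mm. A picture is of the moment at which its call begins. camera_params takes no time and is no camera call.
- robot.job_done(): hands the job in; it is judged then, once.
The state is a dict: "time_s": time; "joint_positions": joint angles; "dq": joint speeds; "joint_efforts": joint torques, N m; "ee_pos": TCP position; "tcp_rot": TCP orientation; "wrist_force": force on the tool from outside, world axes, zero at the start; "torque": the same for the moment, N m; "opening": finger opening in mm; "finger_force": force on a finger pad.
Only numpy, scipy, OpenCV 4.12 (cv2) and the standard library are available. Lean on these libraries where they do the work, as an engineer would, in place of code of your own. Each camera call takes 0.05 s, during which the arm holds its last target. There are 200 camera calls.

### The job

Set the sprung length stop beside the V cradle to the length marked by the tall knurled index screw: draw the stop out by its pull ring, lay the handle over into the notch level with that screw and let the spring seat it there; never let the stop snap back. Then slide the bored boss along the cradle until its end rests against the stop pad, leave the stop locked in its notch, and do not disturb the other things on the bench.

Things in the scene. Friction and masses are not known exactly. Their poses are not given: they have to be found in the camera images.
- gauge: Length-stop gauge fixed to the bench: a V cradle (robot side) and beside it the grey housing of a sprung stop with a slotted steel gate plate on top. Origin: underside of its base; z up, y along the cradle, -x faces the robot. Housing: x -3 to 84, y -61 to 128, 95 high (mm, this frame); base 10 high.
- cradle (a point): Point on the cradle's centre line, at (-50, 0, 59) mm in the gauge's frame, axes as the gauge's: the axis of 66 mm round stock lying in it. The cradle is a 90 degree V open at the top, y from -135 to 78 mm, walls up to 56 mm above the bench, 44 mm either side of the line.
- slot (a point): Top of the gate plate where the stem stands when the stop is home, at (38, 100, 95) mm in the gauge's frame, axes as the gauge's. From here the slot, 17 mm wide, runs towards -y; three open notches on its -x (cradle) side, 17 mm wide and 18 mm deep, lie at 35, 65 and 95 mm from here.
- stop (a joint): How far the sprung stop is drawn out, in m: 0 home (spring pulls it there), grows as it moves towards the gauge's -y; the notches are at 0.035, 0.065 and 0.095, the end of travel at 0.125. Spring 5 N at home to 9 N at the last notch.
- handle (a joint): Lean of the pull handle in rad about a line along the gauge's y at x = 38 mm, height 50 mm: about -0.06 to 0 upright (free to travel), 0.48 laid over towards the cradle, in a notch. Between notches the plate stops it at about 0.1. It stays where it is by its own weight.
- ring_centre (a point): Centre of the pull ring on top of the handle: a level open ring of 10 mm round steel bar, 58 mm inside and 78 mm outside, 120 mm from the handle's pivot line (170 mm above the bench when upright, about 156 mm when laid over, 55 mm nearer the cradle). Open from above and below, so closed fingers can be put into it; a bent neck joins its +x side to the 11 mm stem.
- stop_stem (a point): Point on the handle's pivot line at the stem: where the stem stands along the slot (its y in the gauge's frame is 100 mm less what joint stop reads).
- stop_face (a point): Centre of the flat face of the stop pad, a steel disc of 44 mm in the cradle, 59 mm high, facing the gauge's -y. It moves with the stop, 45 mm ahead of the stem.
- index_screw: Tall dark knurled thumb screw, 23 mm across, 22 mm high, standing on the gate plate on the far side of the slot (x = 68.5 mm in the gauge's frame) level with the wanted notch; origin: centre of its underside; axes as the gauge's. The two other notches have only flat plugs, 13 mm across and 4 mm high.
- boss_mid (a point): Middle of the bored boss: a plain steel bush lying in the cradle, 66 mm diameter, 54 mm long, its axis along the gauge's y, about 0.5 kg. Its end faces are 27 mm either side of this point; push on the steel round the bore.
- boss: The same boss; origin: centre of its end nearest the stop; its z axis points along the boss's length, away from the stop.
- marker: Bystander: yellow marker pen, 140 mm long, lying at the left edge of the bench.
- vee_block: Bystander: small steel vee block 50x50x34 mm, left of the gauge and farther away.
- tape_roll_b: Bystander: roll of tape, 97 mm across, 48 mm high, at the right.

How it is judged:
By the outcome, as a careful person would: the job done as asked, in the order asked, and still so for the second after the job is handed in, with the robot touching nothing.
It also fails if it takes over 51 s, if anything falls off the work surface, if the arm or the gripper's body presses on something with over 40 N, if the wrist force passes 120 N, or if a joint passes its speed limit or range.

## Working session

There is one attempt and no reset: what is moved stays moved. The work goes in short steps, Python scripts to look and compute and a tool call to move; the robot and the scene stay as the last step left them, time stands still between calls to the robot, and variables do not carry over. Pictures are saved under pics/ and viewed, at most 10 in all, crops included, and the job is handed in when it is done.

Besides the shell and the picture viewer there is one more tool, called after "Request:" as a command line: name --argument value ..., lists and objects as JSON in quotes. apply_moves: Moves the arm, as the interface text tells. Its arguments: {"type":"object","properties":{"series":{"type":"array","items":{"type":"array"}},"force":{"type":"number"}},"required":["series"]}

```bash
mkdir -p pics
python3 - <<'E'
from workcell import robot
import cv2
for n in("scene","top"):
    cv2.imwrite(f"pics/{n}0.png",robot.snapshot(n)[:,:,::-1]); p=robot.camera_params(n); print(n,p)
o=robot.get_obs();print(o)
E
```

```text
scene {'vertical_fov': 52.58955929402088, 'cx': 319.2283612002695, 'cy': 237.84531649403053, 'D': array([0.01217726, 0.        , 0.        , 0.        , 0.        ]), 'R': array([[ 0.53414714, -0.84535609, -0.00774063],
       [-0.57509286, -0.3566368 , -0.73625973],
       [ 0.61964105,  0.39772261, -0.67665478]]), 't': array([-337.89127546,  376.49371412,  717.87378694])}
top {'vertical_fov': 51.039807519114184, 'cx': 315.09159528917826, 'cy': 239.8028977456272, 'D': array([-0.02443194,  0.        ,  0.        ,  0.        ,  0.        ]), 'R': array([[ 0.0099899 , -0.99993752, -0.0050154 ],
       [-0.99357172, -0.00936044, -0.11281671],
       [ 0.11276272,  0.00611019, -0.99360316]]), 't': array([ -68.53119366,  531.45731376, 1141.36221864])}
{'time_s': 0.1, 'joint_positions': array([-76.98238679,  24.93155755,   1.42804441,  90.18379392,
        -0.66373501,  64.97368758,  -4.30099098]), 'dq': array([ 0.03956676, -0.15988816, -0.01698746, -0.13063718,  0.04272054,
       -0.0028507 , -0.0222132 ]), 'joint_efforts': array([ 3.28916794e-03, -6.71751523e+01,  1.02809954e+00, -3.16901886e+01,
        1.57566334e-02,  7.30340456e-03, -8.39436825e-05]), 'ee_pos': array([202.28880381, 590.87683879, 230.61429383]), 'tcp_rot': array([[-9.46112169e-01,  3.23838923e-01, -3.39948376e-04],
       [ 3.23839078e-01,  9.46111188e-01, -1.36791385e-03],
       [-1.21354784e-04, -1.40428850e-03, -9.99999007e-01]]), 'wrist_force': array([ 0.38512425, -0.54122848, -0.32896934]), 'torque': array([-0.01526961,  0.01058461, -0.04851475]), 'finger_force': 0.0, 'opening': 85.818942373478}
```

View pics/scene0.png

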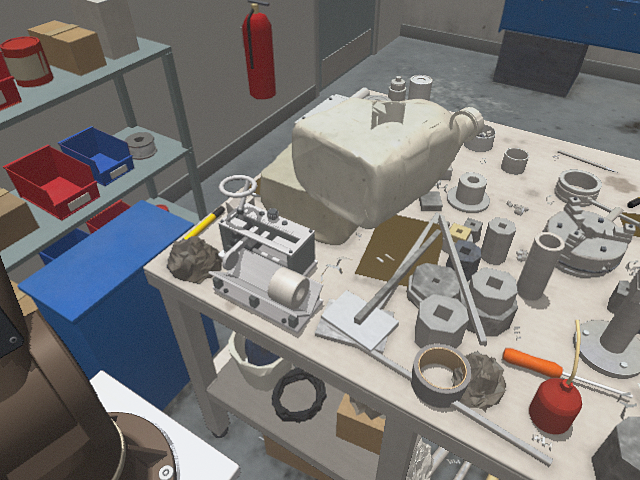

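View pics/top0.png

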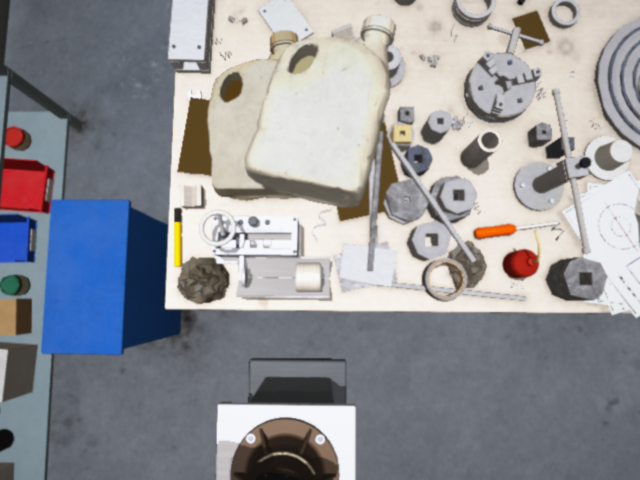

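Run:
```python
import cv2
a=cv2.imread("pics/top0.png")[180:310,160:345];b=cv2.imread("pics/scene0.png")[165:340,160:340]
cv2.imwrite("pics/ct.png",cv2.resize(a,None,fx=4.3,fy=4.3,interpolation=cv2.INTER_CUBIC))
cv2.imwrite("pics/cs.png",cv2.resize(b,None,fx=3.4,fy=3.4,interpolation=cv2.INTER_CUBIC))
```

```text
(no output)
```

View pics/ct.png

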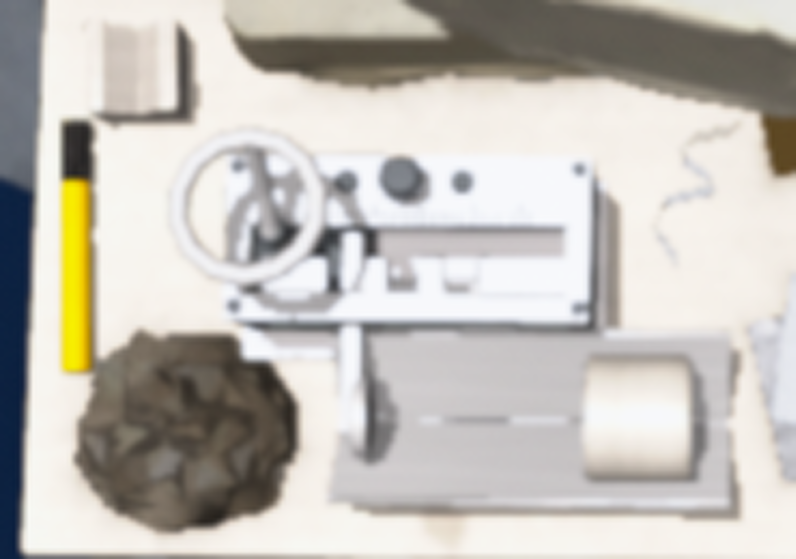

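View pics/cs.png

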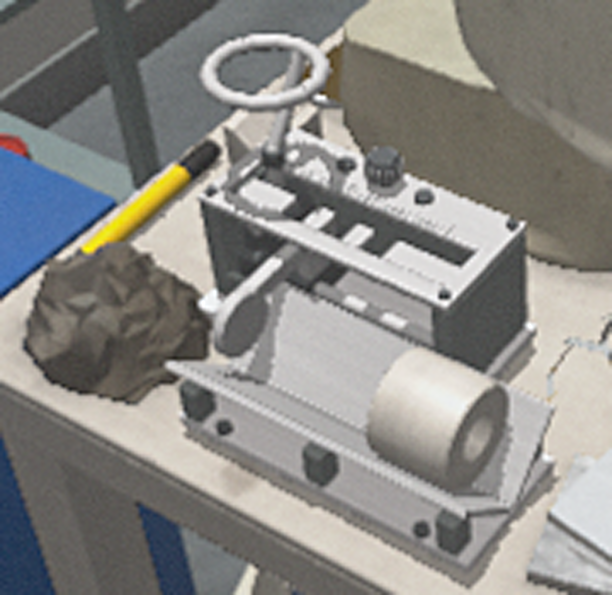

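```bash
cat > h.py <<'E'
import numpy as np, cv2
from workcell import robot
from scipy.optimize import least_squares
def cam(n):
    p=robot.camera_params(n); f=240/np.tan(np.radians(p["vertical_fov"]/2))
    return np.array([[f,0,p["cx"]],[0,f,p["cy"]],[0,0,1]]),p["D"],p["R"],p["t"]
def proj(n,X):
    K,D,R,t=cam(n); return cv2.projectPoints(np.array(X,float).reshape(-1,3),cv2.Rodrigues(R)[0],t,K,D)[0][:,0]
def ray(n,uv,z):
    K,D,R,t=cam(n); u=cv2.undistortPoints(np.array(uv,float).reshape(-1,1,2),K,D)[:,0]
    C=-R.T@t; d=np.c_[u,np.ones(len(u))]@R; return C+d*((z-C[2])/d[:,2])[:,None]
def G(p,X):
    c,s=np.cos(p[2]),np.sin(p[2]); X=np.array(X,float).reshape(-1,3)
    return X@np.array([[c,s,0],[-s,c,0],[0,0,1]])+[p[0],p[1],0]
ct=lambda uv:(np.array(uv,float)+.5)/4.3-.5+[160,180]
cs=lambda uv:(np.array(uv,float)+.5)/3.4-.5+[160,165]
E
python3 - <<'E'
from h import *
T=[((84,-61,95),(596,160)),((-3,-61,95),(592,324)),((-3,128,95),(228,324)),((84,128,95),(228,157)),((68.5,35,117),(402,176)),((68.5,65,99),(345,182)),((68.5,5,99),(462,182))]
S=[((-3,128,95),(203,195)),((-3,-61,95),(447,312)),((84,-61,95),(525,222)),((68.5,35,117),(383,153)),((68.5,65,99),(346,163)),((68.5,5,99),(424,196))]
res=lambda p:np.r_[proj("top",G(p,[a for a,_ in T]))-ct([b for _,b in T]),proj("scene",G(p,[a for a,_ in S]))-cs([b for _,b in S])].ravel()
r=least_squares(res,[550,150,0]);p=r.x;print(p,np.degrees(p[2]));print(np.round(r.fun.reshape(-1,2),1).tolist())
np.save("g.npy",p)
for n,X in dict(ring=(38,100,170),home=(38,100,95),notch=(38,35,95),ringlaid=(-17,35,156),crad=(-50,0,59),crend=(-50,-135,59)).items(): print(n,G(p,X)[0].round(1))
print("ring px",ray("top",ct([(248,205)]),170),ray("scene",cs([(264,71)]),170))
print("boss", ray("top",ct([(588,418),(692,418)]),92), ray("scene",cs([(478,447)]),59))
E
```

```text
[4.93120563e+02 3.51289043e+01 2.13170654e-03] 0.12213778806873885
[[-0.1, -0.8], [0.4, 0.3], [-1.0, -0.4], [0.2, -0.7], [0.2, 0.6], [0.9, 0.4], [0.9, 0.6], [-2.3, -0.0], [-0.0, -1.2], [1.0, 0.0], [-0.1, 0.6], [0.0, -0.5], [0.1, -0.6]]
ring [530.9 135.2 170. ]
home [530.9 135.2  95. ]
notch [531.   70.2  95. ]
ringlaid [476.   70.1 156. ]
crad [443.1  35.   59. ]
crend [ 443.4 -100.    59. ]
ring px [[540.229601   137.40908742 170.        ]] [[537.96408069 136.18370784 170.        ]]
boss [[443.141477   -23.58320394  92.        ]
 [443.66213044 -76.49743153  92.        ]] [[438.07734361 -81.0220018   59.        ]]
```

Request:
apply_moves --series '[[[0.022,-0.03,0],1.9,0.15],[[0.022,-0.03,0],1.9,0.15],[[0.022,-0.03,0],1.9,0.15],[[0.022,-0.03,0],1.9,0.15],[[0.022,-0.03,0],1.9,0.15],[[0.022,-0.03,0],1.9,0.15],[[0.022,-0.03,0],1.9,0.15],[[0.022,-0.03,0],1.9,0.15],[[0.022,-0.03,0],1.9,0.15],[[0.022,-0.03,0],1.8,0.15]]' --force 30

```text
time_s: 1.1
ee_pos: [423.0, 289.8, 231.1]
tcp_rot: [[-1.0, -0.001, -0.0], [-0.001, 1.0, -0.0], [0.0, -0.0, -1.0]]
wrist_force: [0.2, 0.7, 0.5]
opening: 13.0
finger_force: 0.0
```

Request:
apply_moves --series '[[[0.022,-0.03,0],0,0.15],[[0.022,-0.03,0],0,0.15],[[0.022,-0.03,0],0,0.15],[[0.022,-0.03,0],0,0.15],[[0.022,-0.03,0],0,0.15],[[0,0,0],0,0.15],[[0,0,0],0,0.15]]'

```text
time_s: 1.8
ee_pos: [532.5, 140.6, 230.9]
tcp_rot: [[-1.0, 0.002, -0.001], [0.002, 1.0, -0.0], [0.001, -0.0, -1.0]]
wrist_force: [-0.1, 0.8, 0.8]
opening: 12.9
finger_force: 0.0
```

Request:
apply_moves --series '[[[0.001,-0.005,-0.02],0,0.15],[[0,0,-0.02],0,0.15],[[0,0,0],0,0.15],[[0,0,0],0,0.15]]'

```text
time_s: 2.2
ee_pos: [532.7, 137.5, 191.5]
tcp_rot: [[-1.0, -0.002, -0.001], [-0.002, 1.0, 0.0], [0.001, 0.0, -1.0]]
wrist_force: [-0.3, 0.2, 0.0]
opening: 13.0
finger_force: 0.0
```

Run:
```python
from h import *
a=robot.snapshot("scene")[100:250,170:320,::-1];b=robot.snapshot("top")[170:290,180:300,::-1]
cv2.imwrite("pics/c1.png",np.hstack([cv2.resize(a,(400,400),interpolation=cv2.INTER_CUBIC),cv2.resize(b,(400,400),interpolation=cv2.INTER_CUBIC)]))
```

```text
(no output)
```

View pics/c1.png

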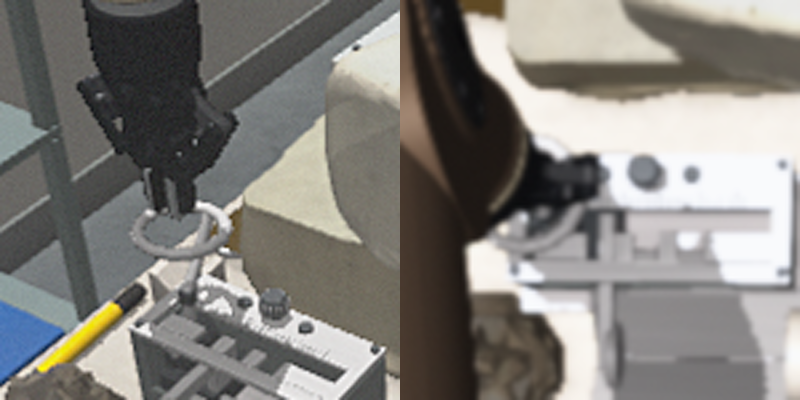

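The fingers (left panel, about 170,210) are above the ring opening (centre 181,230). The index screw at (272,303) sits between the two plugs, so the middle notch is the one wanted. Next I lower into the ring.

Request:
apply_moves --series '[[[0,-0.001,-0.01],0,0.15],[[0,0,-0.01],0,0.15],[[0,0,-0.01],0,0.15],[[0,0,-0.01],0,0.15],[[0,0,0],0,0.15],[[0,0,0],0,0.15]]'

```text
time_s: 2.9
ee_pos: [533.3, 135.2, 150.9]
tcp_rot: [[-1.0, 0.0, -0.001], [0.0, 1.0, -0.0], [0.001, -0.0, -1.0]]
wrist_force: [-0.5, -0.2, -0.4]
opening: 12.5
finger_force: 0.0
```

Request:
apply_moves --series '[[[0,-0.005,0],0,0.15],[[0,-0.005,0],0,0.15],[[0,-0.005,0],0,0.15],[[0,-0.005,0],0,0.15],[[0,0,0],0,0.15]]'

```text
time_s: 3.4
ee_pos: [533.7, 115.5, 151.7]
tcp_rot: [[-1.0, 0.0, 0.001], [0.0, 1.0, 0.001], [-0.001, 0.001, -1.0]]
wrist_force: [0.6, 5.3, -1.2]
opening: 13.1
finger_force: 2.2
```

Request:
apply_moves --series '[[[0,-0.006,0],0,0.15],[[0,-0.006,0],0,0.15],[[0,-0.006,0],0,0.15],[[0,-0.006,0],0,0.15],[[0,-0.006,0],0,0.15],[[0,-0.006,0],0,0.15],[[0,-0.006,0],0,0.15],[[0,-0.006,0],0,0.15],[[0,-0.004,0],0,0.15],[[0,0,0],0,0.15]]'

```text
time_s: 4.4
ee_pos: [533.6, 64.2, 151.6]
tcp_rot: [[-1.0, -0.001, 0.001], [-0.001, 1.0, 0.002], [-0.001, 0.002, -1.0]]
wrist_force: [-0.4, 7.5, -2.3]
opening: 12.7
finger_force: 3.1
```

Run:
```python
from h import *
p=np.load("g.npy")
a=robot.snapshot("scene")[130:270,190:330,::-1];t=robot.snapshot("top")[:,:,::-1];b=t[190:300,210:320]
cv2.imwrite("pics/c2.png",np.hstack([cv2.resize(a,(400,400),interpolation=cv2.INTER_CUBIC),cv2.resize(b,(400,400),interpolation=cv2.INTER_CUBIC)]))
# pad face expected (top of disc, z=81; y=-10) & home stem
for n,o,s in(("scene",(190,130),400/140),("top",(210,190),400/110)):
    q=G(p,[(-50,-10,81),(-50,-5,81),(38,35,95),(38,35,120)]); print(n,((proj(n,q)-o)*s).round(0).tolist())
print(robot.get_obs()["ee_pos"])
```

```text
scene [[189.0, 386.0], [183.0, 383.0], [212.0, 275.0], [209.0, 249.0]]
top [[235.0, 316.0], [227.0, 316.0], [161.0, 169.0], [156.0, 164.0]]
[533.57849515  64.71187927 151.65134391]
```

View pics/c2.png

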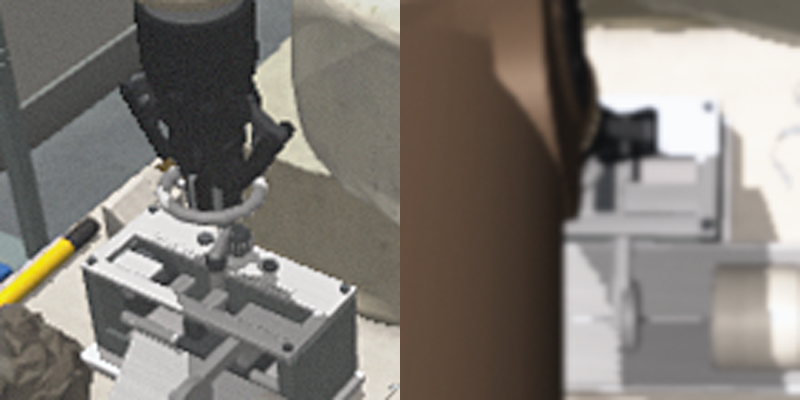

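Request:
apply_moves --series '[[[-0.004,0,0],0,0.15],[[-0.004,0,0],0,0.15],[[-0.004,0,0],0,0.15],[[-0.004,0,0],0,0.15],[[0,0,0],0,0.15]]'

```text
time_s: 5.0
ee_pos: [516.9, 64.8, 151.4]
tcp_rot: [[-1.0, -0.001, -0.0], [-0.001, 1.0, 0.002], [0.0, 0.002, -1.0]]
wrist_force: [0.7, 7.2, -2.9]
opening: 12.8
finger_force: 3.2
```

Request:
apply_moves --series '[[[-0.004,0,-0.001],0,0.15],[[-0.004,0,-0.001],0,0.15],[[0,0,0],0,0.15]]'

```text
time_s: 5.3
ee_pos: [509.1, 64.8, 149.6]
tcp_rot: [[-1.0, -0.001, 0.0], [-0.001, 1.0, 0.002], [-0.0, 0.002, -1.0]]
wrist_force: [0.5, 7.0, -1.5]
opening: 13.0
finger_force: 3.1
```

Request:
apply_moves --series '[[[-0.005,0,-0.001],0,0.15],[[-0.005,0,-0.002],0,0.15],[[-0.005,0,-0.002],0,0.15],[[-0.005,0,-0.002],0,0.15],[[0,0,0],0,0.15]]'

```text
time_s: 5.8
ee_pos: [488.9, 64.7, 142.4]
tcp_rot: [[-1.0, -0.001, 0.0], [-0.001, 1.0, 0.002], [-0.0, 0.002, -1.0]]
wrist_force: [-0.5, 6.8, -1.0]
opening: 12.8
finger_force: 3.1
```

Run:
```python
from h import *
p=np.load("g.npy")
a=robot.snapshot("scene")[140:280,190:330,::-1];b=robot.snapshot("top")[190:300,210:320,::-1]
cv2.imwrite("pics/c3.png",np.hstack([cv2.resize(a,(400,400),interpolation=cv2.INTER_CUBIC),cv2.resize(b,(400,400),interpolation=cv2.INTER_CUBIC)]))
```

```text
(no output)
```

View pics/c3.png

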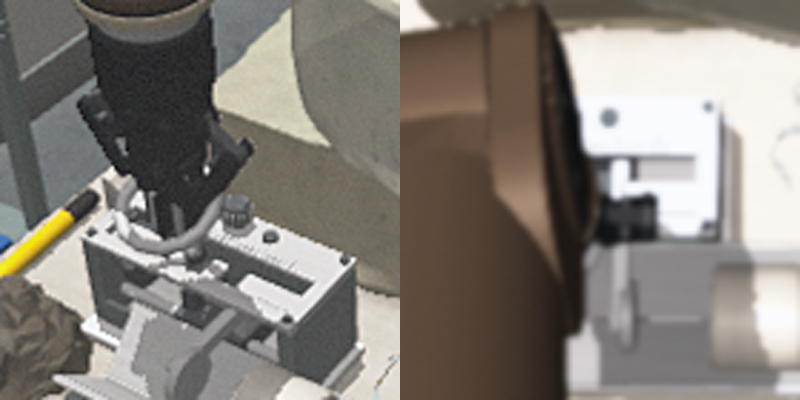

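The handle has tilted into the middle notch, with the stem leaning under the ring at about (205,265) and the pad face still at about (235,316) in the top panel. I continue to the end of the lean.

Request:
apply_moves --series '[[[-0.005,0,-0.002],0,0.15],[[-0.005,0,-0.002],0,0.15],[[-0.003,0,-0.001],0,0.15],[[-0.002,0,0],0,0.15],[[0,0,0],0,0.15]]'

```text
time_s: 6.4
ee_pos: [475.1, 64.7, 137.7]
tcp_rot: [[-1.0, -0.001, 0.002], [-0.001, 1.0, 0.002], [-0.002, 0.002, -1.0]]
wrist_force: [2.4, 6.7, -4.7]
opening: 12.7
finger_force: 3.5
```

Request:
apply_moves --series '[[[-0.003,0,0],0,0.15],[[-0.003,0,0],0,0.15],[[0,0,0],0,0.15]]'

```text
time_s: 6.7
ee_pos: [471.4, 65.2, 138.9]
tcp_rot: [[-1.0, -0.001, 0.006], [-0.001, 1.0, 0.003], [-0.006, 0.003, -1.0]]
wrist_force: [5.5, 7.7, 1.2]
opening: 12.9
finger_force: 4.8
```

Request:
apply_moves --series '[[[0,0.001,0],0,0.15],[[0,0.001,0],0,0.15],[[0,0.001,0],0,0.15],[[0,0.001,0],0,0.15],[[0,0,0],0,0.15]]'

```text
time_s: 7.2
ee_pos: [471.3, 68.7, 138.8]
tcp_rot: [[-1.0, -0.001, 0.006], [-0.001, 1.0, 0.002], [-0.006, 0.002, -1.0]]
wrist_force: [5.5, 6.1, 1.3]
opening: 12.7
finger_force: 4.0
```

Request:
apply_moves --series '[[[0.001,0.001,0],0,0.15],[[0.001,0.001,0],0,0.15],[[0.001,0.001,0],0,0.15],[[0,0,0],0,0.15]]'

```text
time_s: 7.6
ee_pos: [471.4, 70.0, 137.3]
tcp_rot: [[-1.0, 0.0, -0.0], [0.0, 1.0, -0.0], [0.0, -0.0, -1.0]]
wrist_force: [1.5, 0.9, 2.1]
opening: 12.9
finger_force: 0.9
```

The spring load on the tool has gone, so the stop is seated. Next I centre in the ring and lift out, in small steps first.

Request:
apply_moves --series '[[[0.001,0.001,0],0,0.13],[[0.001,0.001,0],0,0.1],[[0.001,0.001,0],0,0.1],[[0,0,0.004],0,0.1],[[0,0,0.004],0,0.1],[[0,0,0.004],0,0.1],[[0,0,0],0,0.1]]'

```text
time_s: 8.3
ee_pos: [474.8, 73.4, 150.0]
tcp_rot: [[-1.0, 0.0, 0.001], [0.0, 1.0, 0.0], [-0.001, 0.0, -1.0]]
wrist_force: [0.3, 0.0, 0.1]
opening: 8.6
finger_force: 0.0
```

Request:
apply_moves --series '[[[0,0,0.015],0,0.1],[[0,0,0.025],0,0],[[0,0,0.025],0,0],[[0,0,0.025],0,0],[[-0.006,-0.038,0],0,0],[[-0.006,-0.038,0],0,0],[[-0.006,-0.038,0],0,0],[[-0.007,-0.038,0],0,0],[[-0.007,-0.038,0],0,0],[[0,0,0],0,0]]'

```text
time_s: 9.3
ee_pos: [441.0, -121.9, 239.6]
tcp_rot: [[-1.0, 0.008, 0.0], [0.008, 1.0, -0.002], [-0.0, -0.002, -1.0]]
wrist_force: [0.1, 0.0, 0.6]
opening: 0.1
finger_force: 0.0
```

Run:
```python
from h import *
p=np.load("g.npy")
a=robot.snapshot("scene")[160:340,190:340,::-1];b=robot.snapshot("top")[190:310,200:350,::-1]
cv2.imwrite("pics/c4.png",np.hstack([cv2.resize(a,(400,480),interpolation=cv2.INTER_CUBIC),cv2.resize(b,(400,320),interpolation=cv2.INTER_CUBIC)[:320] if 0 else cv2.copyMakeBorder(cv2.resize(b,(400,320),interpolation=cv2.INTER_CUBIC),0,160,0,0,cv2.BORDER_CONSTANT)]))
s=400/150
print(((proj("scene",G(p,[(-50,-7,59),(-50,-86,59),(-50,-113,59)]))-[190,160])*s).round(), ((proj("top",G(p,[(-50,-7,81),(-50,-59,92),(-50,-113,92)]))-[200,190])*s).round())
print(robot.get_obs()["ee_pos"])
```

```text
[[176. 299.]
 [263. 341.]
 [295. 356.]] [[195. 231.]
 [257. 231.]
 [323. 232.]]
[ 442.20520254 -117.23418298  239.41508621]
```

View pics/c4.png

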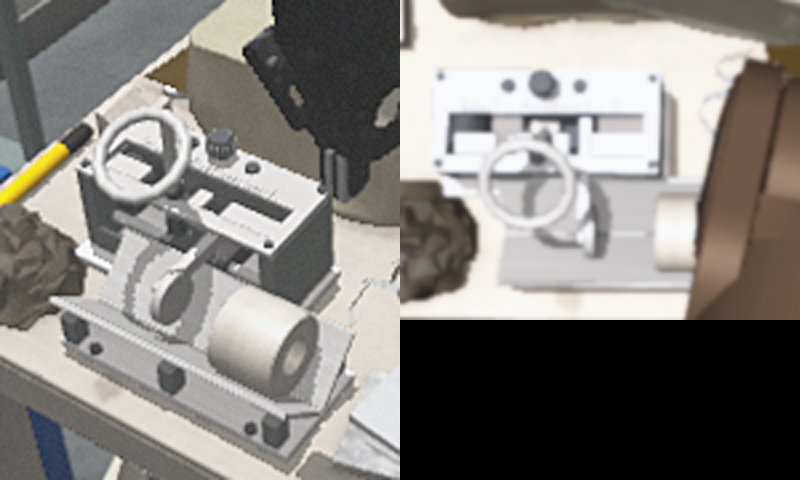

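The handle stays laid in the middle notch beside the screw, with the pad face at about (197,231) in the top panel. The boss's near end is at about (295,352) in the left panel, y≈-78 in the world. Now I lower behind it.

Request:
apply_moves --series '[[[0,0,-0.03],0,0],[[0,0,-0.03],0,0],[[0,0,-0.03],0,0],[[0,0,-0.03],0,0],[[0,0,-0.03],0,0],[[0,0,-0.02],0,0],[[0,0,-0.012],0,0],[[0,0,0],0,0]]'

```text
time_s: 10.2
ee_pos: [441.7, -115.0, 55.8]
tcp_rot: [[-1.0, -0.002, -0.003], [-0.002, 1.0, 0.001], [0.003, 0.001, -1.0]]
wrist_force: [-0.1, 0.1, -0.3]
opening: 0.2
finger_force: 0.0
```

Request:
apply_moves --series '[[[0,0.005,0],0,0],[[0,0.005,0],0,0],[[0,0.005,0],0,0],[[0,0.005,0],0,0],[[0,0.005,0],0,0],[[0,0.004,0],0,0],[[0,0.004,0],0,0],[[0,0.004,0],0,0]]'

```text
time_s: 11.0
ee_pos: [442.7, -80.6, 57.6]
tcp_rot: [[-1.0, 0.001, 0.001], [0.001, 1.0, -0.001], [-0.001, -0.001, -1.0]]
wrist_force: [-0.2, -6.4, 2.6]
opening: -0.0
finger_force: 2.8
```

Request:
apply_moves --series '[[[0,0.004,0],0,0],[[0,0.004,0],0,0],[[0,0.004,0],0,0],[[0,0.004,0],0,0],[[0,0.004,0],0,0],[[0,0.004,0],0,0],[[0,0.003,0],0,0],[[0,0.003,0],0,0]]'

```text
time_s: 11.8
ee_pos: [442.7, -50.5, 57.6]
tcp_rot: [[-1.0, 0.001, 0.001], [0.001, 1.0, -0.001], [-0.001, -0.001, -1.0]]
wrist_force: [-0.7, -5.4, 3.2]
opening: -0.2
finger_force: 2.8
```

Request:
apply_moves --series '[[[0,0.001,0],0,0],[[0,0.001,0],0,0],[[0,0.001,0],0,0]]'

```text
time_s: 12.1
ee_pos: [442.7, -47.5, 57.5]
tcp_rot: [[-1.0, 0.001, 0.001], [0.001, 1.0, -0.001], [-0.001, -0.001, -1.0]]
wrist_force: [-0.9, -5.6, 3.3]
opening: 0.0
finger_force: 2.8
```

Request:
apply_moves --series '[[[0,0.001,0],0,0],[[0,0.001,0],0,0],[[0,0.001,0],0,0]]'

```text
time_s: 12.4
ee_pos: [442.7, -44.5, 57.5]
tcp_rot: [[-1.0, 0.001, 0.001], [0.001, 1.0, -0.001], [-0.001, -0.001, -1.0]]
wrist_force: [-0.4, -6.3, 3.3]
opening: -0.1
finger_force: 2.8
```

Request:
apply_moves --series '[[[0,0.001,0],0,0],[[0,0.001,0],0,0]]'

```text
time_s: 12.6
ee_pos: [442.7, -42.5, 57.5]
tcp_rot: [[-1.0, 0.001, 0.001], [0.001, 1.0, -0.001], [-0.001, -0.001, -1.0]]
wrist_force: [-0.1, -5.7, 2.4]
opening: 0.2
finger_force: 2.8
```

Request:
apply_moves --series '[[[0,0.001,0],0,0],[[0,0.001,0],0,0]]'

```text
time_s: 12.8
ee_pos: [442.6, -40.5, 57.5]
tcp_rot: [[-1.0, 0.001, 0.001], [0.001, 1.0, -0.001], [-0.001, -0.001, -1.0]]
wrist_force: [-0.3, -6.0, 3.8]
opening: 0.1
finger_force: 2.8
```

Request:
apply_moves --series '[[[0,0.001,0],0,0],[[0,0,0],0,0]]'

```text
time_s: 13.0
ee_pos: [442.6, -39.3, 57.5]
tcp_rot: [[-1.0, 0.001, 0.001], [0.001, 1.0, -0.001], [-0.001, -0.001, -1.0]]
wrist_force: [0.0, -4.8, 3.0]
opening: -0.4
finger_force: 2.4
```

Request:
apply_moves --series '[[[0,0.001,0],0,0],[[0,0.001,0],0,0]]'

```text
time_s: 13.2
ee_pos: [442.6, -37.5, 57.5]
tcp_rot: [[-1.0, 0.001, 0.001], [0.001, 1.0, -0.001], [-0.001, -0.001, -1.0]]
wrist_force: [-0.5, -5.6, 3.9]
opening: -0.1
finger_force: 2.8
```

Request:
apply_moves --series '[[[0,0.001,0],0,0],[[0,0.001,0],0,0]]'

```text
time_s: 13.4
ee_pos: [442.7, -36.9, 57.6]
tcp_rot: [[-1.0, 0.002, 0.001], [0.002, 1.0, -0.002], [-0.001, -0.002, -1.0]]
wrist_force: [-0.1, -13.6, 5.9]
opening: -0.2
finger_force: 7.3
```

Run:
```python
from h import *
a=robot.snapshot("scene")[190:310,190:310,::-1];b=robot.snapshot("top")[210:310,210:310,::-1]
cv2.imwrite("pics/c5.png",np.hstack([cv2.resize(x,(400,400),interpolation=cv2.INTER_CUBIC) for x in (a,b)]))
```

```text
(no output)
```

View pics/c5.png

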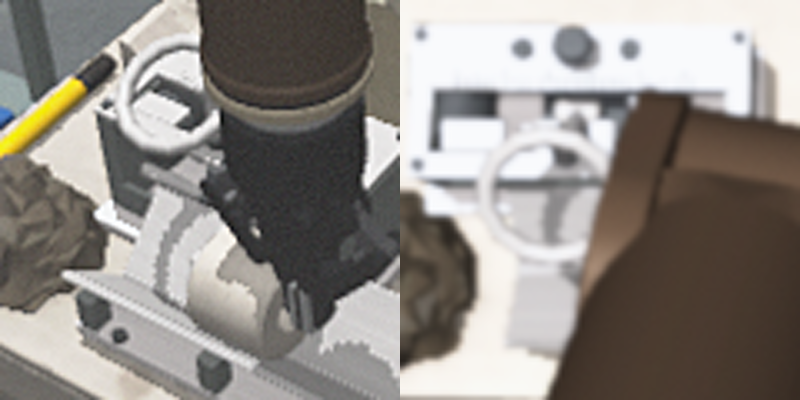

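The reaction stepped from 6 to 13.6 N while the tool stalled, so the boss is against the pad. The ring is still laid over at (545,190) and clear of the arm. I back off and lift away.

Request:
apply_moves --series '[[[0,0,0],0,0],[[0,-0.002,0],0,0],[[0,-0.004,0],0,0],[[0,-0.015,0],0,0],[[0,-0.025,0],0,0],[[0,-0.02,0],0,0],[[0,0,0.04],0,0],[[0,0,0.045],0,0],[[0,0,0.045],0,0],[[0,0,0.045],0,0]]'

```text
time_s: 14.5
ee_pos: [441.8, -100.4, 234.1]
tcp_rot: [[-1.0, -0.0, -0.001], [-0.0, 1.0, 0.0], [0.001, 0.0, -1.0]]
wrist_force: [1.9, 0.3, 0.2]
opening: 0.3
finger_force: 0.0
```

Request:
apply_moves --series '[[[-0.005,-0.045,0],0,0],[[-0.005,-0.045,0],0,0],[[-0.005,-0.045,0],0,0],[[0,0,0],0,0],[[0,0,0],0,0]]'

```text
time_s: 15.0
ee_pos: [427.0, -236.1, 232.1]
tcp_rot: [[-1.0, 0.002, -0.001], [0.002, 1.0, 0.001], [0.001, 0.001, -1.0]]
wrist_force: [-0.3, 0.4, -0.7]
opening: -0.2
finger_force: 0.0
```

Run:
```python
from h import *
a=robot.snapshot("scene")[180:320,190:330,::-1];b=robot.snapshot("top")[180:320,160:340,::-1]
cv2.imwrite("pics/c6.png",np.hstack([cv2.resize(a,(400,400),interpolation=cv2.INTER_CUBIC),cv2.copyMakeBorder(cv2.resize(b,(400,311),interpolation=cv2.INTER_CUBIC),0,89,0,0,cv2.BORDER_CONSTANT)]))
print(robot.get_obs()["ee_pos"],robot.get_obs()["time_s"])
```

```text
[ 427.59073198 -234.29954393  232.01032582] 15.1
```

View pics/c6.png

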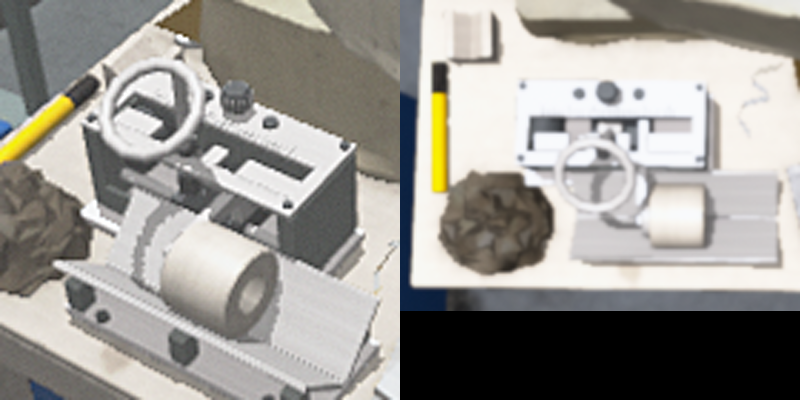

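The boss end sits against the pad (top panel, edge at about 650,210), 53 mm from where it started. The handle is locked in the middle notch and the bystanders are where they were. Handing in.

```bash
python3 -c "
from workcell import robot
print(robot.job_done())"
```

```text
the job is handed in; nothing more can be done
None
```

The stop is locked in the middle (65 mm) notch level with the index screw, the boss rests against its pad, the marker, vee block and the rest of the bench were not touched, and the job was handed in at about 15 s (the script returned no verdict).

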